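# Clamp a pile of sheet blanks in the drilling jig

### The arm

A 6-joint arm with a two-finger parallel gripper is mounted at the origin on the work surface. World frame = base frame: x ahead of the robot, y to its left, z up, the work surface at z = 0. Lengths are in m, angles in degrees, forces in N, time in s.
With the tool pointing down it reaches from about 0.325 to 0.775 m from the base axis. Payload 5.5 kg.
Tool frame: the origin (TCP) lies midway between the tips of the shut fingers; the grasp point (between the pads) lies hold_point_z behind it (hold_point_z is the distance from the TCP to the grasp point, in m); z points along the fingers, y is the line along which they close (so a half turn about z gives the same grasp; the last joint's range is limited). The gripper opens to 88 mm and grips with 3 to 60 N. Pads are 20 mm wide; open, the fingers measure 115 mm over their backs; the gripper's body (75 mm by 178 mm) begins 61 mm behind the grasp point.
Start: joints at [60.35, 5.22, 70.514, -0, 104.267, -3.249], TCP at [0.267, 0.537, 0.223] pointing down, gripper open.
Joint ranges: [-164.24, 164.24], [-49.07, 125.15], [9.68, 141.18], [-86.29, 266.29], [3.28, 154.24], [-151.56, 151.56]. Speed limits (degrees/s): [147.25, 147.25, 172.46, 180, 180, 180].

### API

Orientations are given as [roll, pitch, yaw] about the fixed x, y, z axes, in that order (R = Rz(yaw) Ry(pitch) Rx(roll)).
In Python, from plant import * gives the robot as it stands.
- The arm moves only by the tool drive_tool, never from a script. Its argument "increments" is text: rows parted by semicolons, each of 6 numbers parted by spaces: the shift along the tool's x, y, z in cm, then the turn, a rotation vector about the tool's x, y, z in degrees. A call has 1 to 12 rows; each row is the pose to reach, as a shift and turn from the pose commanded when the call began, along the tool's axes at that moment; what a row does not reach only later rows make up. A row lasts 1/8 s, in which the tool goes at most 62.5 mm and 10.7 degrees, less where a joint would pass 70% of its speed; a pose out of reach is approached as far as the arm can. A call with a gripper value outside its range is refused whole. "gripper" is the opening, from -1 (shut) to 1 (fully open), set as the call begins (left out, the last holds). The fingers move at their own pace and stop on an object; the grip force is fixed at half the most. Time passes only in rows, so rows that repeat a pose let the fingers close. It gives the time, the measured TCP pose, the force, the opening and the grip force at its end, in the units of the state.
- state(): the state, without advancing time (a new reading comes with each control period).
- grab_frame(name): name is "side" or "top" or "wrist"; returns the picture (400x640x3 uint8, blue, green, red); there is no depth.
- camera_info(name): a dict with "intrinsics" (3x3 intrinsics, pixels), "D" ([k1, k2, p1, p2, k3] as OpenCV has them; the pictures are not rectified), "eye" and "orientation" of the camera in the world. Camera axes: x right, y down, z forward; pixel columns grow to the right and rows downward; lengths in m; the calibration is good to about 2 mm. A picture is of the moment at which its call begins: read the wrist's pose just before it. camera_info takes no time and is no camera call; for the wrist camera it gives the pose at the moment of the call.
- sign_off(): hands the job in; it is judged then, once.
The state is a dict: "t": time; "qpos": joint angles; "joint_vel": joint speeds; "joint_efforts": joint torques, N m; "position": TCP position; "eef_rot": TCP orientation; "contact_force": force on the tool from outside, world axes, zero at the start; "wrist_torque": the same for the moment, N m; "width": opening from 0.0 (shut) to 1.0 (fully open); "grasp_force": force on a finger pad.
Only numpy, scipy, OpenCV 4.12 (cv2) and the standard library are available. Lean on these libraries where they do the work, as an engineer would, in place of code of your own. Each camera call takes 0.05 s, during which the arm holds its last target. There are 200 camera calls.

### The job

Get the pile of sheet blanks in the blue jig ready for drilling: pick up the slotted clamp cover, set it flat on the pile, slide it under the raised wing nut until the stud is fully home in its slot and the cover lies in line with the jig, then spin the wing nut down clockwise until it is snug on the cover. Let go of everything, and leave the hammer and the brush where they are.

Things in the scene. Friction and masses are not known exactly. Their poses are not given: they have to be found in the camera images.
- jig: Fixed drilling jig: blue base 185 (x) by 130 (y) by 20 high, with an upright threaded steel stud, 14 in diameter, on which the wing nut sits. Origin: on the stud's axis at bench level; z up. The base reaches 60 to its +x and 125 to its -x side of the stud. The cover goes on from the jig's -x side (roughly the robot's side), moving towards the jig's +x.
- stud_top (a point): Top of the stud, on its axis, 91 above the bench. Round the stud, on the base, lies a fixed pile of dark steel sheet blanks, 100 wide (y), reaching 50 to the jig's +x and 105 to its -x side of the stud. Its flat top is 40 to 48 above the bench; it differs each time and is not reported: feel or see it.
- cover: Loose slotted clamp cover: aluminium plate 8 thick, 100 wide (y), 0.22 to 0.45 kg, lying on the bench beside the jig. Origin: on its underside, on the stud's axis when fully home; z up. It reaches 32 to its +x, 125 to its -x side. The slot, 18 wide, runs along x, open at the +x edge, closed 7 to the -x side of the origin. In place, its x points the same way as the jig's x.
- cover_rib (a point): Top centre of the cover's red upright grip rib, at x = -110 in the cover's frame and 42 above its underside (34 above the plate). The rib is 14 thick (x), 64 long (y), on the plate's closed end: grasp it from above across its thickness. Held by it, the plate's heavier, slotted end overhangs.
- wing_nut: Brass wing nut, captive on the stud, 84 over its two wings. Origin: centre of its flat underside; x axis along the wings, z up. Flange 34 in diameter, 5 thick; hub 25 in diameter, up to 23; wings 8 thick, 6 to 23 above the underside. It starts with its underside 62 to 66 above the bench: 6 to 18 above the cover's top once that lies on the pile.
- wing_tip (a point): Outer end of one wing, 42 from the stud's axis, 14 above the nut's underside. Each full clockwise turn (from above) lowers the nut 14. It stays where left and takes 0.06 N m (about 2 N on a wing); once on the cover it stiffens sharply, within a tenth of a turn (10 N on a wing is plenty), and stays clamped by itself. Shut fingers beside the stud can push a wing round.
- hammer: Loose bystander: hammer about 260 long, lying on the bench on the other side of the jig from the cover.
- brush: Loose bystander: flat brush with a wooden handle, about 180 long, lying on the bench at the robot's far left.
There are look-alikes about, which are no part of the job. Leave any red or white look-alike of the jig alone.

How it is judged (in metres and radians):
On the way, in this order (a step that is already met when the one before it is completed fails the run):
1. the cover lies flat on the pile with the stud home in its slot, under the nut (horizontal distance between cover and jig below 0.008 m and angle between cover's own z axis and vertical below 0.06 rad and z of cover in the frame of jig below 0.052 m and z of wing_nut in the frame of cover above 0.0105 m), for 0.2 s.
2. the wing nut has been spun down onto the cover (z of wing_nut in the frame of cover below 0.0095 m and contact force between wing_nut and cover above 4 N), for 0.1 s.
At the end, for the whole second after the job is handed in: The cover lies flat (within 0.04 rad) on the pile, the stud's axis within 8 mm of the cover's origin and the cover in line with the jig within 0.14 rad; the wing nut's underside is on the cover and presses on it with more than 4 N by itself; all is at rest (all of step 2 and horizontal distance between cover and jig below 0.008 m and angle between the x axis of cover and the x axis of jig, either way round below 0.14 rad and angle between cover's own z axis and vertical below 0.04 rad and linear speed of cover below 0.01 m/s); the robot touches nothing.
It fails at once if the hammer or the brush is moved more than 30 mm (distance of any of hammer, brush from where it was at the start of the episode above 0.03 m).
It also fails if it takes over 70 s, if anything falls off the work surface, if the arm or the gripper's body presses on something with over 40 N, if the wrist force passes 120 N, or if a joint passes its speed limit or range.

## Working session

There is one attempt and no reset: what is moved stays moved. The work goes in short steps, Python scripts to look and compute and a tool call to move; the robot and the scene stay as the last step left them, time stands still between calls to the robot, and variables do not carry over. Pictures are saved under pics/ and viewed, at most 12 in all, crops included, and the job is handed in when it is done.

Besides the shell and the picture viewer there is one more tool, called in YAML: its name, and indented under it one key for each argument. drive_tool: Moves the arm, as the interface text tells. Its arguments: {"type":"object","properties":{"increments":{"type":"string"},"gripper":{"type":"number"}},"required":["increments"]}

```bash
ls; mkdir -p pics; python3 - <<'E'
from plant import *
import cv2
for n in("top","side"):
    cv2.imwrite(f"pics/{n}0.png",grab_frame(n)); c=camera_info(n); print(n,c)
s=state(); print(s)
E
```

```text
pics
top {'intrinsics': array([[476.05701664,   0.        , 314.99237611],
       [  0.        , 476.05701664, 200.89561154],
       [  0.        ,   0.        ,   1.        ]]), 'D': array([-0.04203078,  0.        ,  0.        ,  0.        ,  0.        ]), 'eye': array([0.35219224, 0.08226697, 1.22405666]), 'orientation': array([-173.24605641,   -0.34088138,  -88.53164291])}
side {'intrinsics': array([[362.16478254,   0.        , 322.27370707],
       [  0.        , 362.16478254, 202.31019998],
       [  0.        ,   0.        ,   1.        ]]), 'D': array([-0.01245302,  0.        ,  0.        ,  0.        ,  0.        ]), 'eye': array([ 0.4493695 , -0.50117387,  0.65551408]), 'orientation': array([-135.47808354,    0.55711481,   -4.93650336])}
{'t': 0.1, 'qpos': array([ 6.03498836e+01,  5.25618720e+00,  7.05737861e+01, -1.92226625e-03,
        1.04268563e+02, -3.24922058e+00]), 'joint_vel': array([-0.02575217, -0.0329212 , -0.17760771,  0.1445877 , -0.00785058,
       -0.00723384]), 'joint_efforts': array([ 2.78508945e-03, -4.47857022e+01, -4.07569027e+01,  6.99342904e-02,
        2.84374331e-02, -8.50337256e-05]), 'position': array([0.26667001, 0.53717479, 0.22165899]), 'eef_rot': array([-1.79901517e+02, -3.72415539e-03,  1.53598629e+02]), 'contact_force': array([ 0.27032094, -0.44801553,  0.44809748]), 'wrist_torque': array([ 0.02264977, -0.01646456, -0.04342253]), 'grasp_force': 0.0, 'width': 0.9968613254974876}
```

View pics/top0.png

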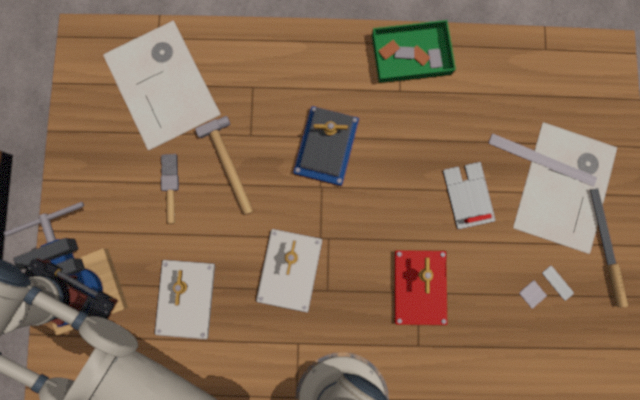

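View pics/side0.png

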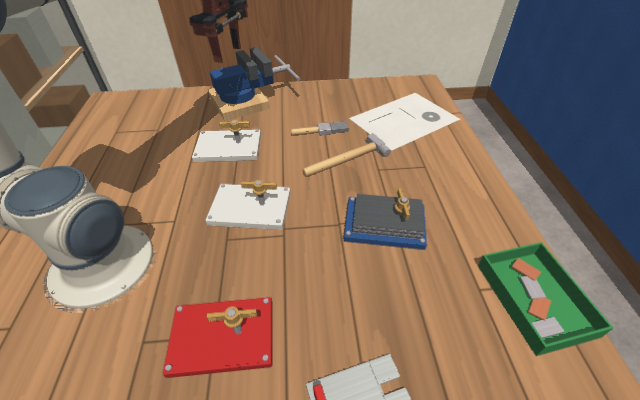

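Top view: the candidates for the jig are blue (327,146), white (185,299) and (290,270), and red (420,288). The blue one fits, since it has the dark sheet pile and the stud near (330,127). The cover is the slotted aluminium plate at (469,195), with its red rib at (479,218) and its slot opening at (467,170). The hammer is at (230,165) and the brush at (170,190).

```bash
cat > h.py <<'E'
from plant import *
import numpy as np, cv2
from scipy.spatial.transform import Rotation as R
def ray(c,px):
    p=cv2.undistortPoints(np.float64(px).reshape(-1,1,2),c["intrinsics"],c["D"]).reshape(-1,2)
    d=np.c_[p,np.ones(len(p))]
    return c["eye"],R.from_euler("xyz",c["orientation"],degrees=True).apply(d)
def plane(c,px,z):
    e,d=ray(c,px); return e+d*((z-e[2])/d[:,2])[:,None]
def tri(c1,p1,c2,p2):
    e1,d1=ray(c1,p1);e2,d2=ray(c2,p2);d1,d2=d1[0],d2[0]
    t=np.linalg.lstsq(np.c_[d1,-d2],e2-e1,rcond=None)[0]
    return (e1+t[0]*d1+e2+t[1]*d2)/2,np.linalg.norm(e1+t[0]*d1-e2-t[1]*d2)
E
cat > m.py <<'E'
from h import *
c=camera_info("top"); im=cv2.imread("pics/top0.png"); h=cv2.cvtColor(im,cv2.COLOR_BGR2HSV)
def box(m,x0,x1,y0,y1):
    z=np.zeros_like(m);z[y0:y1,x0:x1]=m[y0:y1,x0:x1]
    z=cv2.morphologyEx(z,cv2.MORPH_CLOSE,np.ones((3,3)))
    k=max(cv2.findContours(z,0,1)[0],key=cv2.contourArea);return k
def rep(n,k,z):
    w=plane(c,k.reshape(-1,2).astype(float),z)[:,:2].astype(np.float32)
    (cx,cy),s,a=cv2.minAreaRect(w); b=cv2.boxPoints(((cx,cy),s,a)); e=b[1]-b[0],b[2]-b[1]
    l=max(e,key=np.linalg.norm); print(n,np.round([cx,cy],4),np.round(s,4),"long yaw",np.degrees(np.arctan2(l[1],l[0])).round(1))
rep("jig",box(cv2.inRange(h,(100,100,40),(125,255,255)),280,375,95,195),.02)
rep("cover",box(cv2.inRange(h,(0,0,140),(180,60,255)),435,500,155,235),.008)
rep("rib",box(cv2.inRange(h,(0,150,80),(8,255,255)),455,500,205,230),.042)
rep("nut",box(cv2.inRange(h,(12,130,120),(30,255,255)),310,352,117,137),.085)
a=cv2.resize(im[90:190,280:380],(400,400),interpolation=2);b=cv2.resize(im[145:245,420:520],(400,400),interpolation=2)
cv2.imwrite("pics/crop.png",np.hstack([a,b]))
E
python3 m.py
```

```text
jig [0.6347 0.0556] [0.1256 0.1708] long yaw -12.8
cover [ 0.5226 -0.3212] [0.1589 0.0996] long yaw 13.7
rib [ 0.4606 -0.3321] [0.0089 0.0608] long yaw -76.3
nut [0.6656 0.047 ] [0.0788 0.0248] long yaw 88.3
```

View pics/crop.png

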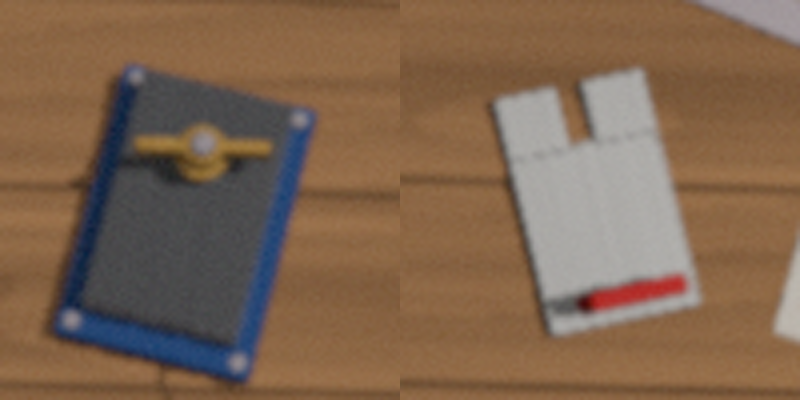

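The crop confirms both. The blue jig carries the pile with the stud at crop (203,143), which is full-frame (330.8,125.8). The cover is slotted at the top with a red rib at the bottom. I'll move above the rib next.

```bash
cat >> h.py <<'E'
def go(p,yaw=None,s=None):
    s=s or state(); r=R.from_euler("xyz",s["eef_rot"],degrees=True)
    t=R.from_euler("xyz",[180,0,s["eef_rot"][2] if yaw is None else yaw],degrees=True)
    print("from",np.round(s["position"],4),np.round(s["eef_rot"],2),"shift cm",np.round(r.inv().apply(np.array(p)-s["position"])*100,2),"rot",np.round((r.inv()*t).as_rotvec(degrees=True),2))
E
python3 - <<'E'
from h import *
import plant
print([n for n in dir(plant) if n[0]!='_'],getattr(plant,'hold_point_z',None))
t,s=camera_info("top"),camera_info("side")
print(plane(t,[(330.75,125.75)],.091))
go((.461,-.334,.22),103.7)
c=camera_info("wrist");print(c["eye"],c["orientation"])
E
```

```text
['MotionError', 'camera_info', 'grab_frame', 'hold_point_z', 'sign_off', 'state'] 0.0187
[[0.67252606 0.04518388 0.091     ]]
from [0.2667 0.5372 0.2217] [-179.9   -0.   153.6] shift cm [-56.14 -69.39   0.28] rot [-9.00e-02  4.00e-02  4.99e+01]
[0.20498961 0.56832384 0.38407684] [1.65197306e+02 1.08418163e-01 6.35395990e+01]
```

drive_tool:
  increments: "-5 -6 0 0 0 5; -9 -11 0 0 0 9; -13 -16 0 0 0 14;-17 -21 0 0 0 18;-21 -26 0 0 0 22;-25 -31 0 0 0 26; -29 -36 0 0 0 30; -33 -41 0 0 0 34; -37 -46 0 0 0 38;-41 -51 0 0 0 42;-45 -55.5 0 0 0 46; -48 -59.5 0 0 0 50"
  gripper: 1

```text
t: 1.6
position: [0.4291, -0.1969, 0.2223]
eef_rot: [180.0, -0.0, 103.4]
contact_force: [1.0, 0.4, 0.9]
width: 0.999
grasp_force: 0.0
```

drive_tool:
  increments: "-7 0.5 0 0 0 0; -12.6 1.2 0 0 0 0; -12.6 1.2 0 0 0 0"

```text
t: 1.98
position: [0.4702, -0.3175, 0.2184]
eef_rot: [-179.7, -0.3, 103.4]
contact_force: [0.2, 0.8, 0.2]
width: 1.001
grasp_force: 0.0
```

```bash
python3 - <<'E'
from h import *
go((.461,-.334,.22),103.7)
cv2.imwrite("pics/w1.png",grab_frame("wrist"));c=camera_info("wrist");np.save("w1.npy",c,allow_pickle=True);print(c)
E
```

```text
from [ 0.4702 -0.3175  0.2184] [-179.73   -0.27  103.37] shift cm [-1.39 -1.28 -0.16] rot [-0.27 -0.27 -0.33]
{'intrinsics': array([[340.48738208,   0.        , 321.83698878],
       [  0.        , 340.48738208, 190.73804011],
       [  0.        ,   0.        ,   1.        ]]), 'D': array([-0.07188919,  0.        ,  0.        ,  0.        ,  0.        ]), 'eye': array([ 0.45498887, -0.24875668,  0.3826006 ]), 'orientation': array([1.65419446e+02, 1.52722036e-01, 1.33980381e+01])}
```

View pics/w1.png

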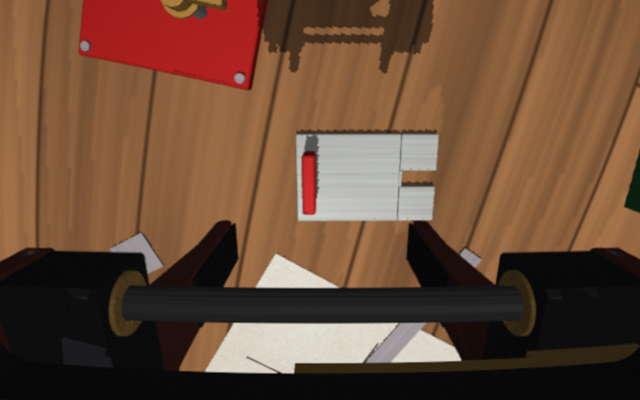

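The wrist view shows the whole cover, (297..437, 131..220), with the rib at (309,183) and the slot at (418,178). I'll measure the rib, plate and angle from it.

```bash
cat > m2.py <<'E'
from h import *
c=np.load("w1.npy",allow_pickle=True).item(); im=cv2.imread("pics/w1.png"); h=cv2.cvtColor(im,cv2.COLOR_BGR2HSV)
def rep(n,m,z,x0,x1,y0,y1):
    q=np.zeros_like(m);q[y0:y1,x0:x1]=m[y0:y1,x0:x1]
    q=cv2.morphologyEx(q,cv2.MORPH_CLOSE,np.ones((3,3)))
    k=max(cv2.findContours(q,0,1)[0],key=cv2.contourArea)
    w=plane(c,k.reshape(-1,2).astype(float),z)[:,:2].astype(np.float32)
    (cx,cy),s,a=cv2.minAreaRect(w);print(n,np.round([cx,cy],4),np.round(s,4),round(a,1))
rep("rib",cv2.inRange(h,(0,150,120),(8,255,255)),.042,295,330,140,220)
rep("cover",cv2.inRange(h,(0,0,130),(180,60,255)),.008,285,450,120,228)
E
python3 m2.py
```

```text
rib [ 0.4594 -0.3326] [0.0122 0.0604] 13.1
cover [ 0.5219 -0.3188] [0.1577 0.0988] 13.6
```

drive_tool:
  increments: "0 0 5 0 0 0; 0 0 10 0 0 0; 0 0 10 0 0 0; 0 0 10 0 0 0"

```text
t: 2.52
position: [0.4712, -0.3141, 0.1255]
eef_rot: [179.9, 0.1, 103.6]
contact_force: [0.1, 0.4, 0.1]
width: 0.998
grasp_force: 0.0
```

```bash
python3 - <<'E'
from h import *
go((.460,-.333,.012),103.5)
E
```

```text
from [ 0.4712 -0.3141  0.1255] [1.7988e+02 1.4000e-01 1.0365e+02] shift cm [-1.55 -1.56 11.35] rot [0.12 0.14 0.15]
```

drive_tool:
  increments: "-1.55 -1.55 3 0 0 0; -1.55 -1.55 8 0 0 0; -1.55 -1.55 8 0 0 0; -1.55 -1.55 8 0 0 0"

```text
t: 3.02
position: [0.4606, -0.3339, 0.0464]
eef_rot: [179.8, 0.2, 103.6]
contact_force: [0.5, 0.1, 0.4]
width: 1.003
grasp_force: 0.0
```

```bash
python3 - <<'E'
from h import *
go((.460,-.333,.012),103.5)
E
```

```text
from [ 0.4606 -0.3339  0.0464] [179.84   0.21 103.62] shift cm [ 0.11 -0.05  3.44] rot [0.16 0.21 0.12]
```

drive_tool:
  increments: "0.1 0 2 0 0 0; 0.1 0 3.3 0 0 0; 0.1 0 3.3 0 0 0; 0.1 0 3.3 0 0 0"

```text
t: 3.52
position: [0.4586, -0.3319, 0.0092]
eef_rot: [-180.0, -0.0, 103.6]
contact_force: [-0.1, -0.0, -0.2]
width: 1.002
grasp_force: 0.0
```

drive_tool:
  increments: "0 0 0 0 0 0; 0 0 0 0 0 0; 0 0 0 0 0 0; 0 0 0 0 0 0;0 0 0 0 0 0; 0 0 0 0 0 0;0 0 0 0 0 0; 0 0 0 0 0 0"
  gripper: -1

```text
t: 4.53
position: [0.4588, -0.3321, 0.0096]
eef_rot: [-180.0, 0.0, 103.6]
contact_force: [-0.5, 1.3, 1.2]
width: 0.162
grasp_force: 30.0
```

```bash
python3 - <<'E'
from h import *
t,s=camera_info("top"),camera_info("side")
b=np.array([(135,76),(300,119),(71,319),(237,362)])/4+[280,90]
w=plane(t,b,.022)[:,:2];print(w.round(4),w.mean(0))
for d in (w[0]-w[2],w[1]-w[3]):print(np.degrees(np.arctan2(d[1],d[0])))
for d in (w[0]-w[1],w[2]-w[3]):print(np.degrees(np.arctan2(d[1],d[0]))-90)
a=np.radians(-13.3);print("stud",w.mean(0)+.0325*np.array([np.cos(a),np.sin(a)]))
im=cv2.imread("pics/side0.png")[170:270,330:440];cv2.imwrite("pics/side_crop.png",cv2.resize(im,None,fx=5,fy=5,interpolation=2))
E
```

```text
[[ 0.7357  0.0882]
 [ 0.7098 -0.0198]
 [ 0.5739  0.125 ]
 [ 0.5488  0.0181]] [0.64206212 0.05287275]
-12.814883579703682
-13.244139676913514
-13.468449725173244
-13.190173231632727
stud [0.67369043 0.04539613]
```

drive_tool:
  increments: "0 0 -2 0 0 0; 0 0 -5 0 0 0; 0 0 -9 0 0 0; 0 0 -13 0 0 0; 0 0 -13 0 0 0;0 0 -13 0 0 0"

```text
t: 5.28
position: [0.4585, -0.3318, 0.1387]
eef_rot: [-180.0, -0.1, 103.6]
contact_force: [0.4, -0.3, -3.0]
width: 0.158
grasp_force: 30.0
```

View pics/side_crop.png

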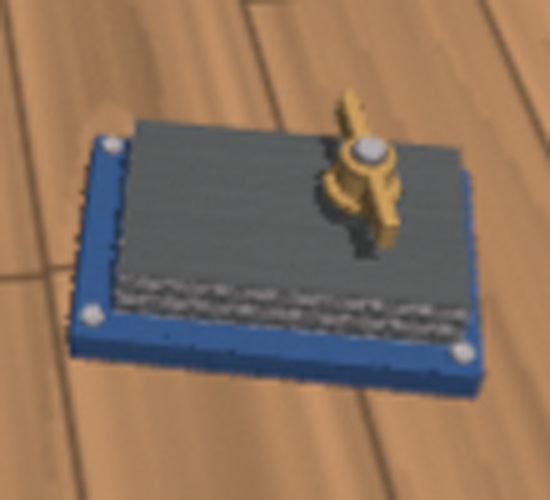

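The side crop shows the stud top at crop (371,149), which is full-frame (404.2,199.8). The pile's near top corners are at crop (118,275) and (468,306), which gives a pile height estimate.

```bash
python3 - <<'E'
from h import *
t,s=camera_info("top"),camera_info("side")
print(tri(t,[(330.75,125.75)],s,[(404.2,199.8)]))
a=np.radians(-13.2);M=np.array([[np.cos(a),-np.sin(a)],[np.sin(a),np.cos(a)]]);S=np.array([.673,.0453])
for p,j in (((118,275),(-.105,-.05)),((468,306),(.05,-.05)),((136,121),(-.105,.05))):
    px=[(p[0]/5+330,p[1]/5+170)]
    w=S+M@np.array(j)
    print(min(((np.linalg.norm(plane(s,px,z)[0,:2]-w),z) for z in np.arange(.03,.06,.0005))))
u=np.array([np.cos(a),np.sin(a)])
for d in (.175,.11):print("rib at",d,S-d*u)
st=state();print("wt",st["wrist_torque"],st["contact_force"])
go((*(S-.175*u),.15),90-13.2)
E
```

```text
(array([0.67274162, 0.04515711, 0.08876887]), np.float64(0.0008036630485093203))
(np.float64(0.00086331115292983), np.float64(0.04450000000000001))
(np.float64(0.0032701435534987734), np.float64(0.046500000000000014))
(np.float64(0.0005356301606522602), np.float64(0.04400000000000001))
rib at 0.175 [0.50262369 0.0852614 ]
rib at 0.11 [0.56590632 0.0704186 ]
wt [-0.06224331  0.19114948 -0.03634274] [ 0.38733021 -0.26926801 -3.00632026]
from [ 0.4585 -0.3318  0.1387] [-1.7995e+02 -6.0000e-02  1.0360e+02] shift cm [39.5  14.1  -1.11] rot [-0.06 -0.04 26.8 ]
```

drive_tool:
  increments: "3 1 0 0 0 3; 7 2.5 0 0 0 6; 11 4 0 0 0 9; 15 5.5 0 0 0 12; 19 7 0 0 0 15; 23 8.5 0 0 0 18; 27 10 0 0 0 21; 31 11.5 0 0 0 23; 35 13 0 0 0 25; 38 13.8 0 0 0 26.8; 39.5 14.1 0 0 0 26.8; 39.5 14.1 0 0 0 26.8"

```text
t: 6.78
position: [0.5023, 0.0852, 0.1383]
eef_rot: [-179.9, 0.1, 76.9]
contact_force: [-0.4, -0.5, -3.0]
width: 0.158
grasp_force: 30.0
```

```bash
python3 - <<'E'
from h import *
go((.5026,.0853,.06),76.8)
cv2.imwrite("pics/w2.png",grab_frame("wrist"));c=camera_info("wrist");np.save("w2.npy",c,allow_pickle=True)
E
```

```text
from [0.5023 0.0852 0.1383] [-1.7987e+02  6.0000e-02  7.6910e+01] shift cm [0.02 0.04 7.83] rot [-0.13  0.06  0.11]
```

View pics/w2.png

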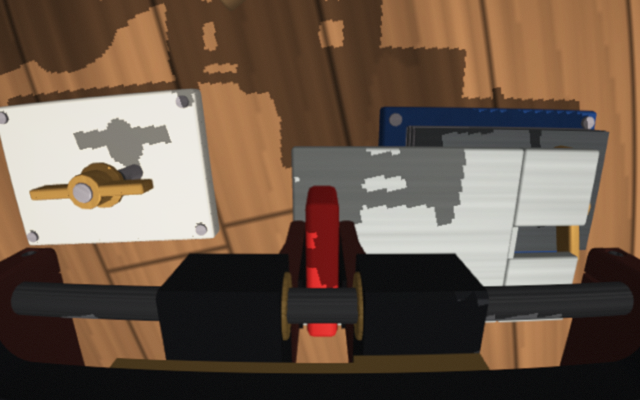

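The wrist view shows the cover held by the rib at (322,260). The slot opening at (560,243) points at the jig, and the plate's far edge (293..600, ~149) looks level. Lowering onto the pile.

drive_tool:
  increments: "0 0 2 0 0 0; 0 0 4.5 0 0 0; 0 0 6.5 0 0 0; 0 0 7.4 0 0 0; 0 0 7.4 0 0 0; 0 0 7.4 0 0 0"

```text
t: 7.58
position: [0.5036, 0.085, 0.0666]
eef_rot: [179.9, -0.0, 76.8]
contact_force: [-0.4, 0.3, -2.7]
width: 0.162
grasp_force: 30.0
```

drive_tool:
  increments: "0 0 0.3 0 0 0; 0 0 0.6 0 0 0; 0 0 0.6 0 0 0; 0 0 0.6 0 0 0"

```text
t: 8.07
position: [0.503, 0.085, 0.0597]
eef_rot: [180.0, -0.0, 76.8]
contact_force: [0.6, 0.0, -1.8]
width: 0.155
grasp_force: 30.0
```

```bash
python3 - <<'E'
from h import *
s=state();print(s["wrist_torque"],s["contact_force"]);go((.5026,.0853,.054),76.8)
cv2.imwrite("pics/side2.png",cv2.resize(grab_frame("side")[150:260,270:450],None,fx=4,fy=4,interpolation=2))
E
```

```text
[-0.01029788  0.20973182 -0.02718421] [ 0.64476276  0.04136038 -1.76927893]
from [0.503  0.085  0.0597] [180.   -0.   76.8] shift cm [ 0.02 -0.05  0.57] rot [ 0. -0.  0.]
```

View pics/side2.png

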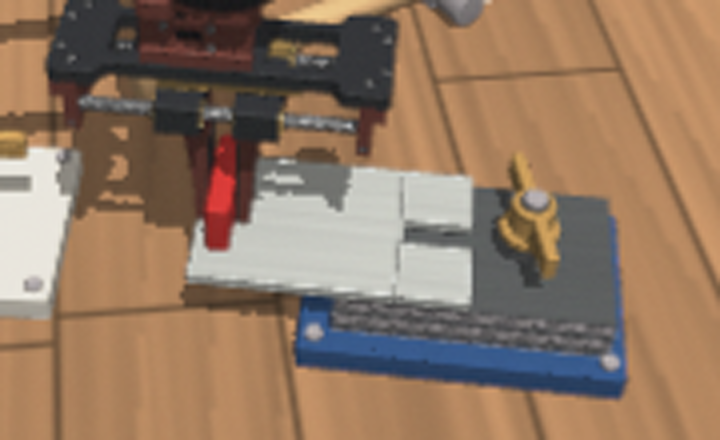

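The side crop shows the cover level over the pile, with the slot (435,235) in line with the stud (537,198) and below the nut. Lowering until contact.

drive_tool:
  increments: "0 0 0.2 0 0 0; 0 0 0.3 0 0 0; 0 0 0.3 0 0 0; 0 0 0.3 0 0 0"

```text
t: 8.62
position: [0.503, 0.085, 0.0566]
eef_rot: [-180.0, -0.0, 76.8]
contact_force: [-0.7, 0.2, -1.4]
width: 0.155
grasp_force: 30.0
```

drive_tool:
  increments: "0 0 0.2 0 0 0; 0 0 0.2 0 0 0; 0 0 0.2 0 0 0"

```text
t: 9.0
position: [0.5033, 0.085, 0.0563]
eef_rot: [179.9, -0.0, 76.8]
contact_force: [-4.4, 0.9, 5.2]
width: 0.157
grasp_force: 30.0
```

drive_tool:
  increments: "0 0.5 -0.1 0 0 0; 0 1.2 -0.1 0 0 0; 0 1.9 -0.1 0 0 0; 0 2.6 -0.1 0 0 0; 0 3.3 -0.1 0 0 0; 0 3.3 -0.1 0 0 0"

```text
t: 9.75
position: [0.5363, 0.0778, 0.0565]
eef_rot: [179.9, -0.1, 76.8]
contact_force: [-1.6, 3.3, 3.9]
width: 0.155
grasp_force: 30.0
```

drive_tool:
  increments: "0 0.5 0 0 0 0; 0 1.1 0 0 0 0; 0 1.7 0 0 0 0; 0 2.2 0 0 0 0; 0 2.6 0 0 0 0; 0 2.6 0 0 0 0"

```text
t: 10.5
position: [0.5612, 0.0721, 0.0565]
eef_rot: [180.0, -0.1, 76.8]
contact_force: [-2.3, 3.5, 6.1]
width: 0.159
grasp_force: 30.0
```

drive_tool:
  increments: "0.1 0.2 0 0 0 0; 0.1 0.4 0 0 0 0; 0.1 0.6 0 0 0 0; 0.1 0.6 0 0 0 0"

```text
t: 11.0
position: [0.565, 0.0718, 0.0565]
eef_rot: [-179.7, -0.0, 76.8]
contact_force: [-14.9, 3.2, 11.2]
width: 0.158
grasp_force: 30.0
```

```bash
python3 - <<'E'
from h import *
s=state();print(s["wrist_torque"],s["contact_force"])
cv2.imwrite("pics/side3.png",cv2.resize(grab_frame("side")[150:260,310:450],None,fx=5,fy=5,interpolation=2))
E
```

```text
[ 0.2549165   1.9023487  -0.01324706] [-14.90765383   3.18208254  11.23141368]
```

View pics/side3.png

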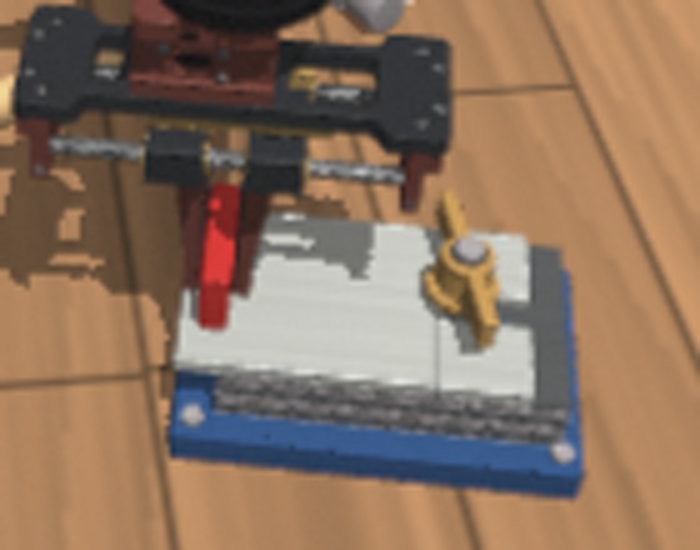

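The side crop shows the stud at (470,250) home in the slot under the nut, and the plate flat on the pile. A sideways force of 15 N says it is against the slot end. Relaxing and releasing.

drive_tool:
  increments: "0 -0.1 -0.05 0 0 0; 0 -0.1 -0.05 0 0 0"

```text
t: 11.3
position: [0.565, 0.0718, 0.0566]
eef_rot: [-179.9, -0.0, 76.8]
contact_force: [-8.1, 1.8, 5.9]
width: 0.153
grasp_force: 30.0
```

drive_tool:
  increments: "0 0 0 0 0 0; 0 0 0 0 0 0; 0 0 0 0 0 0; 0 0 0 0 0 0"
  gripper: -0.2

```text
t: 11.8
position: [0.5656, 0.0712, 0.056]
eef_rot: [-180.0, 0.0, 76.8]
contact_force: [-0.2, 0.1, 0.7]
width: 0.4
grasp_force: 0.0
```

drive_tool:
  increments: "0 0 -2 0 0 0; 0 0 -5 0 0 0; 0 0 -9 0 0 0; 0 -3 -13 0 0 0; 0 -6 -15 0 0 0; 0 -6 -15 0 0 0; 0 -6 -15 0 0 0"
  gripper: -0.2

```text
t: 12.68
position: [0.5075, 0.0849, 0.2063]
eef_rot: [180.0, -0.0, 76.8]
contact_force: [0.3, -0.5, -1.2]
width: 0.403
grasp_force: 0.0
```

```bash
python3 - <<'E'
from h import *
s=state();print(s["position"],s["eef_rot"],s["contact_force"])
w=grab_frame("wrist");np.save("w3.npy",camera_info("wrist"),allow_pickle=True)
t=grab_frame("top");cv2.imwrite("pics/w3.png",w);cv2.imwrite("pics/t3.png",t)
q=cv2.resize(t[80:200,270:390],(480,480),interpolation=2)
cv2.imwrite("pics/c3.png",w)
E
```

```text
[0.50747367 0.08490517 0.20628478] [ 1.79955945e+02 -4.52936057e-03  7.68001617e+01] [ 0.25083254 -0.47064951 -1.2411764 ]
```

View pics/c3.png

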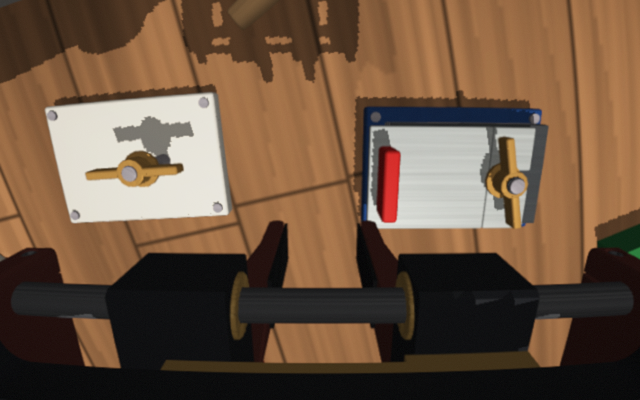

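The wrist view shows the cover lying on the pile in line with the jig. The stud top is at (516,186), the wing tips are at (508,138) and (516,227), and the slot is under the nut. Next I'll plan the nut sweep.

```bash
cat > sweep.py <<'E'
from h import *
import sys
S=np.array([.673,.0453]); RAD=.036
def P(a,z=.066): a=np.radians(a); return np.array([*(S+RAD*np.array([np.cos(a),np.sin(a)])),z])
def rows(a0,a1,n):
    s=state();r=R.from_euler("xyz",[180,0,76.8],degrees=True);b=P(a0)
    print("; ".join("%.2f %.2f 0 0 0 0"%tuple((r.inv().apply(P(a)-b)*100)[:2]) for a in np.linspace(a0,a1,n+1)[1:]))
if __name__=="__main__": rows(*map(float,sys.argv[1:3]),int(sys.argv[3]))
E
python3 - <<'E'
from sweep import *
c=np.load("w3.npy",allow_pickle=True).item()
print(plane(c,[(516,186)],.091)); w=plane(c,[(508,138),(516,227)],.083);print(w)
d=w[0]-w[1];print(np.degrees(np.arctan2(d[1],d[0])))
go(P(140,.13),76.8)
E
python3 sweep.py 140 -16 12
```

```text
[[0.670135   0.04703338 0.091     ]]
[[0.671249   0.08797163 0.083     ]
 [0.67127467 0.00503665 0.083     ]]
90.01773305343887
from [0.5073 0.0847 0.2049] [-1.799e+02  4.000e-02  7.678e+01] shift cm [ 1.58 13.83  7.47] rot [-0.1   0.04 -0.02]
0.68 0.45 0 0 0 0; 1.24 1.04 0 0 0 0; 1.66 1.74 0 0 0 0; 1.91 2.51 0 0 0 0; 1.98 3.33 0 0 0 0; 1.86 4.13 0 0 0 0; 1.56 4.89 0 0 0 0; 1.10 5.57 0 0 0 0; 0.50 6.12 0 0 0 0; -0.20 6.52 0 0 0 0; -0.99 6.76 0 0 0 0; -1.80 6.81 0 0 0 0
```

drive_tool:
  increments: "0 0 0 0 0 0; 0 0 0 0 0 0;0 0 0 0 0 0"
  gripper: -1

```text
t: 13.15
position: [0.5072, 0.0849, 0.2058]
eef_rot: [-180.0, 0.0, 76.8]
contact_force: [0.0, 0.6, -0.5]
width: 0.1
grasp_force: 0.0
```

drive_tool:
  increments: "0.5 4 0 0 0 0; 1 9 2 0 0 0; 1.6 13.7 6 0 0 0; 1.6 13.7 8 0 0 0; 1.6 13.7 8 0 0 0; 1.6 13.7 8 0 0 0"

```text
t: 13.9
position: [0.6443, 0.0696, 0.1291]
eef_rot: [179.8, -0.1, 76.8]
contact_force: [-0.6, -0.1, 0.4]
width: -0.0
grasp_force: 0.0
```

```bash
sed -i 's/S=.*; RAD/S=np.array([.672,.046]); RAD/' sweep.py; python3 - <<'E'
from sweep import *
s=state();print(s["contact_force"],s["width"]);go(P(140,.066),76.8)
E
```

```text
[-0.56281113 -0.07290636  0.41648538] -0.0004401358422785193
from [0.6443 0.0696 0.1291] [ 1.7979e+02 -6.0000e-02  7.6820e+01] shift cm [-0.05  0.    6.31] rot [ 0.21 -0.06  0.02]
```

drive_tool:
  increments: "0 0 2 0 0 0; 0 0 4.5 0 0 0; 0 0 6.2 0 0 0; 0 0 6.2 0 0 0; 0 0 6.2 0 0 0"

```text
t: 14.52
position: [0.6446, 0.0694, 0.0652]
eef_rot: [179.9, -0.0, 76.8]
contact_force: [-0.3, 0.1, 0.1]
width: 0.002
grasp_force: 0.0
```

drive_tool:
  increments: "0.68 0.45 0 0 0 0; 1.24 1.04 0 0 0 0; 1.66 1.74 0 0 0 0; 1.91 2.51 0 0 0 0; 1.98 3.33 0 0 0 0; 1.86 4.13 0 0 0 0; 1.56 4.89 0 0 0 0; 1.56 4.89 0 0 0 0"

```text
t: 15.52
position: [0.6962, 0.0727, 0.0642]
eef_rot: [179.9, -0.0, 76.8]
contact_force: [-0.0, 0.9, 0.6]
width: 0.006
grasp_force: 0.0
```

```bash
cat > ck.py <<'E'
from sweep import *
import sys
s=state();d=s["position"][:2]-S;a=np.degrees(np.arctan2(d[1],d[0]));f=s["contact_force"]
print("r",np.hypot(*d),"ang",a,"z",s["position"][2],"F",f.round(1),"tangential",f[:2]@[-d[1],d[0]]/np.hypot(*d))
go(P(float(sys.argv[1])),76.8); rows(*map(float,sys.argv[1:3]),int(sys.argv[3]))
E
python3 ck.py 49 -107 12
```

```text
r 0.03604724898374958 ang 47.75047152627109 z 0.0642256411661534 F [-0.   0.9  0.6] tangential 0.5922699754496104
from [0.6962 0.0727 0.0642] [ 1.7993e+02 -1.0000e-02  7.6760e+01] shift cm [ 0.03 -0.07 -0.18] rot [ 0.07 -0.01 -0.04]
-0.46 0.67 0 0 0 0; -1.06 1.23 0 0 0 0; -1.77 1.63 0 0 0 0; -2.55 1.86 0 0 0 0; -3.36 1.92 0 0 0 0; -4.16 1.78 0 0 0 0; -4.92 1.48 0 0 0 0; -5.58 1.00 0 0 0 0; -6.13 0.40 0 0 0 0; -6.52 -0.32 0 0 0 0; -6.74 -1.10 0 0 0 0; -6.78 -1.92 0 0 0 0
```

drive_tool:
  increments: "-0.46 0.67 0 0 0 0; -1.06 1.23 0 0 0 0; -1.77 1.63 0 0 0 0; -2.55 1.86 0 0 0 0; -3.36 1.92 0 0 0 0; -4.16 1.78 0 0 0 0; -4.92 1.48 0 0 0 0; -5.58 1.0 0 0 0 0; -6.13 0.4 0 0 0 0; -6.52 -0.32 0 0 0 0; -6.74 -1.1 0 0 0 0; -6.78 -1.92 0 0 0 0"

```text
t: 17.02
position: [0.6636, 0.0111, 0.0646]
eef_rot: [179.5, -0.0, 76.8]
contact_force: [19.5, -2.0, -6.1]
width: 0.003
grasp_force: 8.1
```

```bash
python3 ck.py -107 -185 6;python3 - <<'E'
import cv2
from plant import *
cv2.imwrite("pics/s4.png",cv2.resize(grab_frame("side")[160:260,350:450],None,fx=5,fy=5,interpolation=2))
E
```

```text
r 0.035872712563519336 ang -103.59355070995582 z 0.06464917446041116 F [19.5 -2.  -6.1] tangential 19.404357853600427
from [0.6636 0.0111 0.0646] [ 1.7955e+02 -4.0000e-02  7.6760e+01] shift cm [-0.   -0.21 -0.14] rot [ 0.45 -0.04 -0.04]
0.15 -0.80 0 0 0 0; 0.47 -1.55 0 0 0 0; 0.95 -2.21 0 0 0 0; 1.57 -2.74 0 0 0 0; 2.29 -3.12 0 0 0 0; 3.08 -3.32 0 0 0 0
```

View pics/s4.png

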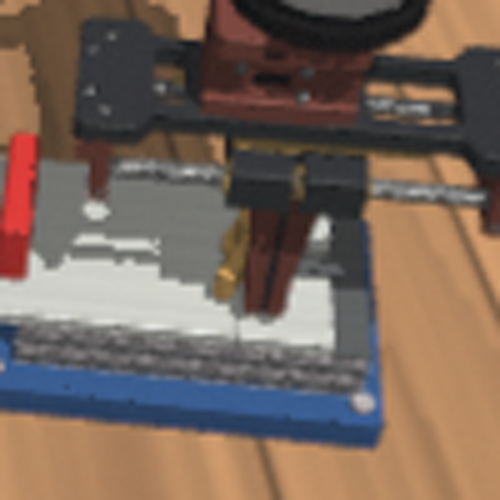

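The side crop shows the shut fingers at (275,270) pressing on the near wing at (235,262), with the nut down on the cover. The tangential force is 19 N after about 0.6 turn, so the nut is snug. Backing off, rising clear and checking.

drive_tool:
  increments: "0.04 0.6 0 0 0 0; 0.2 1.4 0 0 0 0; 0.2 1.4 -3 0 0 0; 0.2 1.4 -7 0 0 0; 0.2 1.4 -12 0 0 0; 0.2 -4 -16 0 0 0; 0.2 -10 -16 0 0 0; 0.2 -16 -16 0 0 0; 0.2 -20 -16 0 0 0; 0.2 -20 -16 0 0 0; 0.2 -20 -16 0 0 0"

```text
t: 18.45
position: [0.4675, 0.0593, 0.2244]
eef_rot: [180.0, 0.0, 76.8]
contact_force: [-0.1, -0.3, -0.6]
width: 0.004
grasp_force: 0.0
```

```bash
python3 - <<'E'
from h import *
s=state();print(s["t"],s["position"],s["contact_force"].round(1))
t=grab_frame("top");a=grab_frame("side")
cv2.imwrite("pics/f.png",np.hstack([cv2.resize(t[90:190,280:380],(400,400),interpolation=2),cv2.resize(a[160:260,340:440],(400,400),interpolation=2)]))
E
```

```text
18.45 [0.46751992 0.05926291 0.22435024] [-0.1 -0.3 -0.6]
```

View pics/f.png

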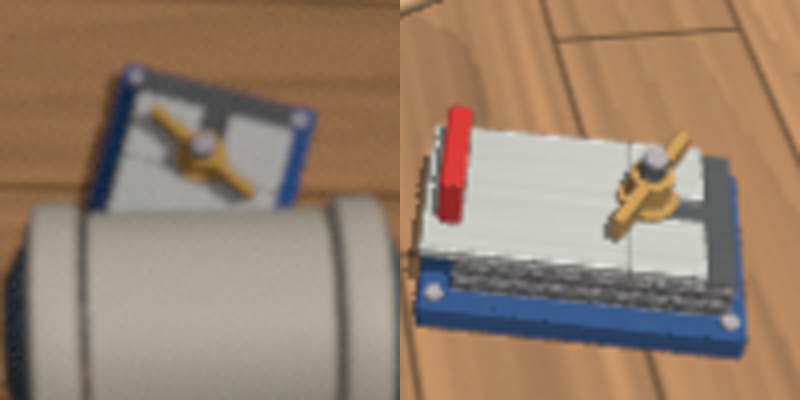

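Both crops show the nut seated on the cover, with the stud standing out above it at (655,160). The cover edges run parallel to the jig and the arm is clear. Handing in.

```bash
python3 -c "
from plant import *
print(sign_off())"
```

```text
the job is handed in; nothing more can be done
None
```

I handed the job in at about 18.5 s: the cover is on the pile with the stud home in its slot and in line with the jig, and the wing nut is snug on it (19 N at the wing). The arm is clear and never went near the hammer or the brush. The hand-in returned no verdict.

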